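Re-space the block tote and stow two printing blocks

TASK

The two dividers of the plywood tote stand too near its ends for the printing blocks lying on the table. Slide the dividers so that the long border block fits and lies flat in the end bay on the side of the square wooden colour tray, and the short block lies flat in the end bay on the side of the round steel basin, with the block already stored in the tote still flat in the bay between the dividers (a divider may push it along). Set the blocks down, do not drop them, and leave the other things on the table where they are.

Things in the scene. Friction and masses are not known exactly. Their poses are not given: they have to be found in the camera images.
- tote: Plywood tote, fixed to the table, outer 130 (x) x 430 (y) x 50 mm high; walls 10 mm, floor 8 mm thick, inside 110 x 410 mm. Origin: centre of its underside; its y axis runs along its length, so inner end faces are at y = +205 mm (left end) and y = -205 mm (right end).
- tab_left (a point): Top centre of the grip tab of the left (+y) divider, 112 mm above the tote's underside. The divider is an 8 mm thick panel across the tote, up to 64 mm above the tote's underside, with a tab above it 60 mm (tote x) x 14 mm (tote y), from 62 to 112 mm. Axes as the tote's. Slides along the tote's y with about 3 N of friction, stays where left and cannot be lifted out.
- tab_right (a point): The same point on the right (-y) divider, which is identical.
- divider_left (a joint): Slide of the left divider in m, growing towards the tote's middle: its centre is at tote y = +0.150 - value; end bay between divider and left end wall is 51 mm + value. Travel -0.04 to 0.2.
- divider_right (a joint): Slide of the right divider in m, growing towards the tote's middle: its centre is at tote y = -0.150 + value; end bay is 51 mm + value. Travel -0.04 to 0.2.
- long_block: Long border printing block, dark wood, 70 (x) x 165 (y) x 45 mm high, with a bar handle on top along its y: 26 mm thick (x), 100 mm long, its top 75 mm above the underside. About 0.4 kg. Origin: centre of its underside, z up. Lies on the table.
- short_block: Short printing block, dark wood, 70 (x) x 75 (y) x 45 mm high, bar handle on top along its y: 26 mm thick, 60 mm long, top 75 mm above the underside. About 0.2 kg. Origin: centre of its underside. Lies on the table.
- stored_block: Block already in the tote between the dividers, 85 (x) x 90 (y) x 45 mm high, bar handle along its y, 26 mm thick, 55 mm long, top 75 mm above the underside. About 0.28 kg. Origin: centre of its underside, on the tote's floor. It slides along the floor when a divider pushes it.
- tray: Square-cornered dark wooden colour tray, fixed, 200 x 160 x 50 mm high, with a cork pad in it; stands beyond one end of the tote, either end. Origin: centre of its underside.
- basin: Round steel basin, fixed, 160 mm across, 60 mm high; stands beyond the other end. Origin: centre of its underside.
- brush: Bystander: brush 150 mm long lying on the table on the robot's side of the tote, between the two blocks. Origin: under its middle.
- round_block: Bystander: round knobbed block, 76 mm across, 60 mm high, beyond the tote. Origin: centre of underside.
- jar: Bystander: amber jar, 70 mm across, 90 mm high, beyond the tote. Origin: centre of underside.
- scraper: Bystander: scraper 200 mm long at the right of the table. Origin: under its middle.
- mallet: Bystander: hammer 240 mm long at the left of the table. Origin: under its middle.
There are look-alikes about, which are no part of the job. Leave any pink look-alike of the long_block alone.

How it is judged (in metres and radians):
On the way, in this order (a step that is already met when the one before it is completed fails the run):
1. a divider has been slid in far enough for the short block at least (end bay over 77 mm) (value of joint any of divider_left, divider_right above 0.026 m), for 0.2 s.
2. one of the two blocks lies flat in its proper end bay ((((y of tray in the frame of tote above 0 m and (y of long_block in the frame of tab_left above 0.08 m and y of long_block in the frame of tote below 0.205 m and x of long_block in the frame of tote between -0.055 and 0.055 m and z of long_block in the frame of tote below 0.014 m and angle between long_block's own z axis and vertical below 0.08 rad)) or (not (y of tray in the frame of tote above 0 m) and (y of long_block in the frame of tab_right below -0.08 m and y of long_block in the frame of tote above -0.205 m and x of long_block in the frame of tote between -0.055 and 0.055 m and z of long_block in the frame of tote below 0.014 m and angle between long_block's own z axis and vertical below 0.08 rad))) or ((y of tray in the frame of tote above 0 m and (y of short_block in the frame of tab_right below -0.035 m and y of short_block in the frame of tote above -0.205 m and x of short_block in the frame of tote between -0.055 and 0.055 m and z of short_block in the frame of tote below 0.014 m and angle between short_block's own z axis and vertical below 0.08 rad)) or (not (y of tray in the frame of tote above 0 m) and (y of short_block in the frame of tab_left above 0.035 m and y of short_block in the frame of tote below 0.205 m and x of short_block in the frame of tote between -0.055 and 0.055 m and z of short_block in the frame of tote below 0.014 m and angle between short_block's own z axis and vertical below 0.08 rad))))), for 0.2 s.
3. both blocks lie flat in their proper end bays (((y of tray in the frame of tote above 0 m and (y of long_block in the frame of tab_left above 0.08 m and y of long_block in the frame of tote below 0.205 m and x of long_block in the frame of tote between -0.055 and 0.055 m and z of long_block in the frame of tote below 0.014 m and angle between long_block's own z axis and vertical below 0.08 rad)) or (not (y of tray in the frame of tote above 0 m) and (y of long_block in the frame of tab_right below -0.08 m and y of long_block in the frame of tote above -0.205 m and x of long_block in the frame of tote between -0.055 and 0.055 m and z of long_block in the frame of tote below 0.014 m and angle between long_block's own z axis and vertical below 0.08 rad))) and ((y of tray in the frame of tote above 0 m and (y of short_block in the frame of tab_right below -0.035 m and y of short_block in the frame of tote above -0.205 m and x of short_block in the frame of tote between -0.055 and 0.055 m and z of short_block in the frame of tote below 0.014 m and angle between short_block's own z axis and vertical below 0.08 rad)) or (not (y of tray in the frame of tote above 0 m) and (y of short_block in the frame of tab_left above 0.035 m and y of short_block in the frame of tote below 0.205 m and x of short_block in the frame of tote between -0.055 and 0.055 m and z of short_block in the frame of tote below 0.014 m and angle between short_block's own z axis and vertical below 0.08 rad)))), for 0.2 s.
At the end, for the whole second after the job is handed in: Long block flat on the tote floor (within 6 mm and 0.08 rad) in the end bay on the colour tray's side, wholly beyond that divider; short block likewise in the end bay on the basin's side; stored block flat on the tote floor between the two dividers; all three at rest (all of step 3 and y of stored_block in the frame of tab_left below -0.042 m and y of stored_block in the frame of tab_right above 0.042 m and z of stored_block in the frame of tote below 0.014 m and angle between stored_block's own z axis and vertical below 0.08 rad and linear speed of each of long_block, short_block, stored_block below 0.02 m/s); the robot touches nothing.
It fails at once if a bystander was moved more than 30 mm (distance of any of brush, round_block, jar, scraper, mallet from where it was at the start of the episode above 0.03 m).
It fails at once if a block was dropped (fell free, from more than about 30 mm) ((linear speed of long_block above 0.75 m/s and contact force between the fingers and long_block below 0.3 N) or (linear speed of short_block above 0.75 m/s and contact force between the fingers and short_block below 0.3 N) or (linear speed of stored_block above 0.75 m/s and contact force between the fingers and stored_block below 0.3 N)).
It also fails if it takes over 64 s, if anything falls off the work surface, if the arm or the gripper's body presses on something with over 40 N, if the wrist force passes 120 N, or if a joint passes its speed limit or range.

ROBOT

A 6-joint arm with a two-finger parallel gripper is mounted at the origin on the work surface. World frame = base frame: x ahead of the robot, y to its left, z up, the work surface at z = 0. Lengths are in m, angles in degrees, forces in N, time in s.
With the tool pointing down it reaches from about 0.4 to 0.825 m from the base axis. Payload 7 kg.
Tool frame: the origin (TCP) lies at the very end of the fingers, on their centre line; the grasp point (between the pads) lies 19 mm behind it (r.grip_depth is the distance from the TCP to the grasp point, in m); z points along the fingers, y is the line along which they close (so a half turn about z gives the same grasp; the last joint's range is limited). The gripper opens to 88 mm and grips with 3 to 60 N. Pads are 19 mm wide; open, the fingers measure 130 mm over their backs; the gripper's body (78 mm by 193 mm) begins 47 mm behind the grasp point.
Start: joints at [84.517, 20.546, 0.682, 0, -70.136, -16.507], TCP at [0.253, 0.626, 0.227] pointing down, gripper open.
Joint ranges: [-176.03, 176.03], [-82.01, 121.73], [-58.28, 71.71], [-173.87, 95.51], [-174.79, -0.11], [-173.66, 173.66]. Speed limits (degrees/s): [136.94, 136.94, 172.46, 180, 180, 180].

INTERFACE

Orientations are given as [roll, pitch, yaw] about the fixed x, y, z axes, in that order (R = Rz(yaw) Ry(pitch) Rx(roll)).
In Python, from plant import r gives the robot as it stands.
- The arm moves only by the tool play_rows, never from a script. Its argument "rows" is a list that holds one entry, the list of rows, each a list of 5 numbers: the closure, from 0 (fully open) to 1 (shut), then the shift along the tool's x, y, z each as a share of 0.5 m, from -1 to 1, then the turn about the tool's z as a share of 1.5 rad, from -1 to 1. A call has exactly 8 rows; each row is the pose to reach, as a shift and turn from the pose commanded when the call began, along the tool's axes at that moment; what a row does not reach only later rows make up. A row lasts 1/12 s, in which the tool goes at most 41.7 mm and 7.16 degrees, less where a joint would pass 70% of its speed; a pose out of reach is approached as far as the arm can. A call with a number of a shift or a turn outside -1 to 1 is refused whole. A call with a gripper value outside its range is refused whole. The fingers move at their own pace and stop on an object; "squeeze" is the grip in N (left out, the last holds). Time passes only in rows, so rows that repeat a pose let the fingers close, or fill a call up. It gives the time, the measured TCP pose, the force, the opening and the grip force at its end, in the units of the state.
- r.get_state(): the state, without advancing time (a new reading comes with each control period).
- r.capture(name): name is "side" or "top"; returns the picture (480x640x3 uint8, red, green, blue); there is no depth.
- r.camera_info(name): a dict with "fovy" (degrees; the focal length in pixels is half the picture's height over the tangent of half this angle, whatever the lens; pixels are square), "cx", "cy" (the principal point, pixels), "k1" (the pictures are not rectified: a ray, as slopes to the right and down, at radius r is drawn at 1 + k1 r^2 times it, then the intrinsics apply), "pose" (4x4, takes a point from camera to world coordinates). Camera axes: x right, y down, z forward; pixel columns grow to the right and rows downward; lengths in m; the calibration is good to about 2 mm. A picture is of the moment at which its call begins. camera_info takes no time and is no camera call.
- r.close_job(): hands the job in; it is judged then, once.
The state is a dict: "time_s": time; "joints": joint angles; "qd": joint speeds; "joint_torque": joint torques, N m; "tcp_pos": TCP position; "eef_rot": TCP orientation; "contact_force": force on the tool from outside, world axes, zero at the start; "moment": the same for the moment, N m; "gripper_width": finger opening in m; "gripper_force": force on a finger pad.
Only numpy, scipy, OpenCV 4.12 (cv2) and the standard library are available. Lean on these libraries where they do the work, as an engineer would, in place of code of your own. Each camera call takes 0.05 s, during which the arm holds its last target. There are 200 camera calls.

## Working session

There is one attempt and no reset: what is moved stays moved. The work goes in short steps, Python scripts to look and compute and a tool call to move; the robot and the scene stay as the last step left them, time stands still between calls to the robot, and variables do not carry over. Pictures are saved under pics/ and viewed, at most 10 in all, crops included, and the job is handed in when it is done.

Besides the shell and the picture viewer there is one more tool, called after "Emit:" in YAML: its name, and indented under it one key for each argument. play_rows: Moves the arm, as the interface text tells. Its arguments: {"type":"object","properties":{"rows":{"type":"array","items":{"type":"array","items":{"type":"array","items":{"type":"number"}}}},"squeeze":{"type":"number"}},"required":["rows"]}

```bash
mkdir -p pics; ls; python3 - <<'E'
from plant import r
import cv2
for n in("top","side"):
    cv2.imwrite(f"pics/{n}0.png",r.capture(n)[:,:,::-1]); print(n,r.camera_info(n))
print(r.get_state(), r.grip_depth)
E
```

```text
pics
top {'fovy': 50.906900636675786, 'cx': 321.19877051203343, 'cy': 239.43527722754357, 'k1': -0.10536938900439768, 'pose': array([[-0.00444932, -0.99122872,  0.13208269,  0.30801207],
       [-0.99994995,  0.00559375,  0.00829474,  0.02173548],
       [-0.00896082, -0.13203917, -0.991204  ,  1.50566184],
       [ 0.        ,  0.        ,  0.        ,  1.        ]])}
side {'fovy': 53.96627220039364, 'cx': 319.166627015743, 'cy': 238.2514422898961, 'k1': -0.023565477480849032, 'pose': array([[ 0.85662524, -0.38020681,  0.3487635 ,  0.10539674],
       [-0.51587996, -0.64143197,  0.56783175, -0.63325457],
       [ 0.00781456, -0.66633911, -0.74560789,  0.94565976],
       [ 0.        ,  0.        ,  0.        ,  1.        ]])}
{'time_s': 0.1, 'joints': array([ 8.45163611e+01,  2.05897036e+01,  6.38731234e-01, -2.09108030e-02,
       -7.01360466e+01, -1.65077788e+01]), 'qd': array([-0.03550098, -0.07022094,  0.11516337, -0.11567971,  0.01686072,
       -0.06420319]), 'joint_torque': array([-1.49610947e-03, -5.84163666e+01,  2.93752867e+01,  7.01557696e+00,
        1.02019671e-02, -4.32470904e-05]), 'tcp_pos': array([0.25259705, 0.62546961, 0.2256774 ]), 'eef_rot': array([ 1.79910982e+02, -5.88071629e-03, -2.19985334e+01]), 'contact_force': array([0.25815398, 0.01446637, 0.09461918]), 'moment': array([0.05774202, 0.04508771, 0.03218452]), 'gripper_force': 0.0, 'gripper_width': 0.08770804485734872} 0.0188
```

View pics/top0.png

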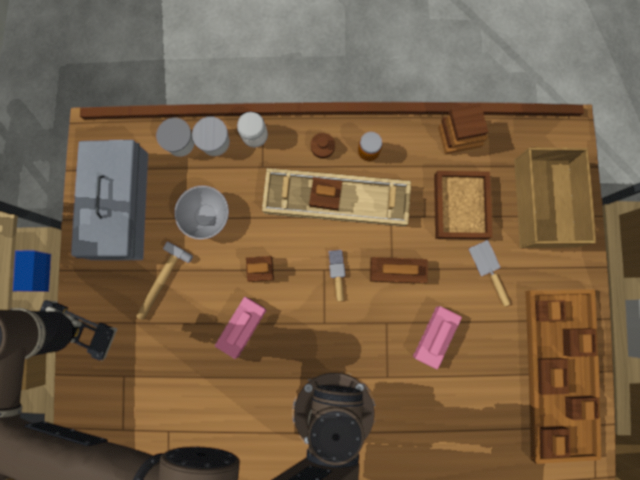

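View pics/side0.png

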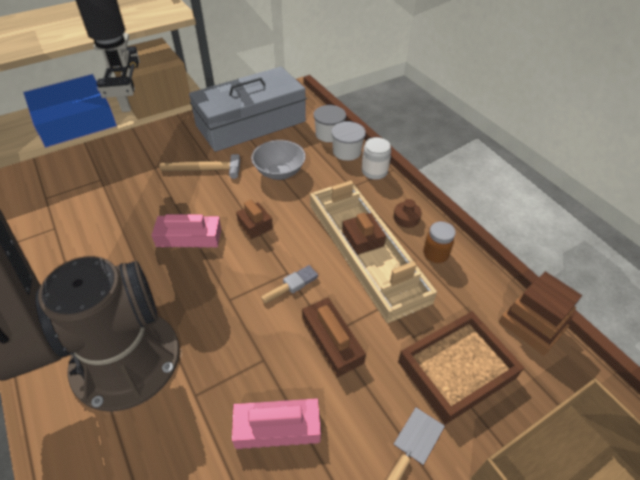

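The tray (463,205) is at the right, -y end of the tote and the basin (201,212) is at the left, +y end. So the long block goes in the right bay and the short block in the left bay. Long-block candidates are the dark one at (398,270) and the pink ones at (438,337) and (241,327). The dark wooden one fits and the pink ones are look-alikes. The short block is the dark one at (259,268). I'll confirm with an enlarged crop.

```bash
cat > h.py <<'E'
import numpy as np, cv2
from plant import r
def K(n):
    c=r.camera_info(n); f=240/np.tan(np.radians(c["fovy"]/2))
    return np.array([[f,0,c["cx"]],[0,f,c["cy"]],[0,0,1.]]),np.array([c["k1"],0,0,0,0.]),np.array(c["pose"])
def world(n,uv,z):
    k,d,T=K(n); p=cv2.undistortPoints(np.array([[uv]],float),k,d)[0,0]
    v=T[:3,:3]@[p[0],p[1],1]; return T[:3,3]+v*(z-T[2,3])/v[2]
def pix(n,P):
    k,d,T=K(n); R=T[:3,:3].T
    return cv2.projectPoints(np.atleast_2d(np.array(P,float)),cv2.Rodrigues(R)[0],-R@T[:3,3],k,d)[0][:,0]
def crop(n,x0,y0,w,h,s,out):
    im=r.capture(n)[y0:y0+h,x0:x0+w,::-1]
    cv2.imwrite(out,cv2.resize(im,None,fx=s,fy=s,interpolation=cv2.INTER_CUBIC))
E
python3 - <<'E'
from h import *
crop("top",245,160,198,132,4,"pics/c1.png")
crop("side",225,175,225,205,2.9,"pics/c2.png")
E
```

```text
(no output)
```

View pics/c1.png

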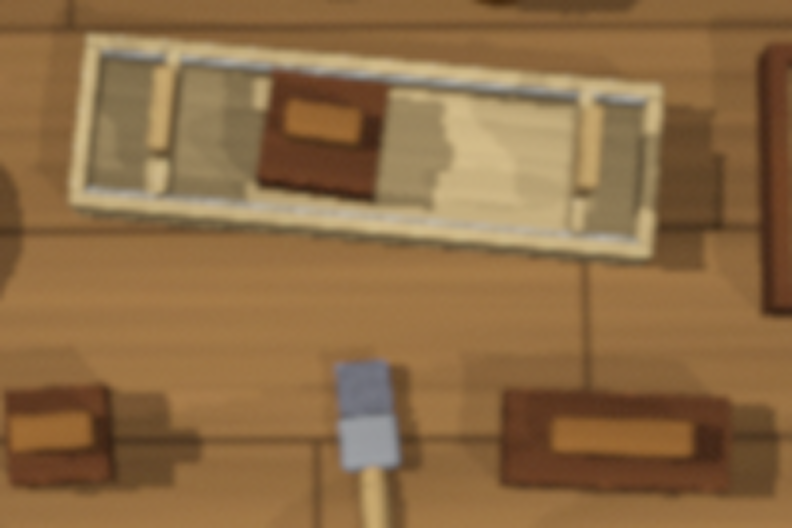

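View pics/c2.png

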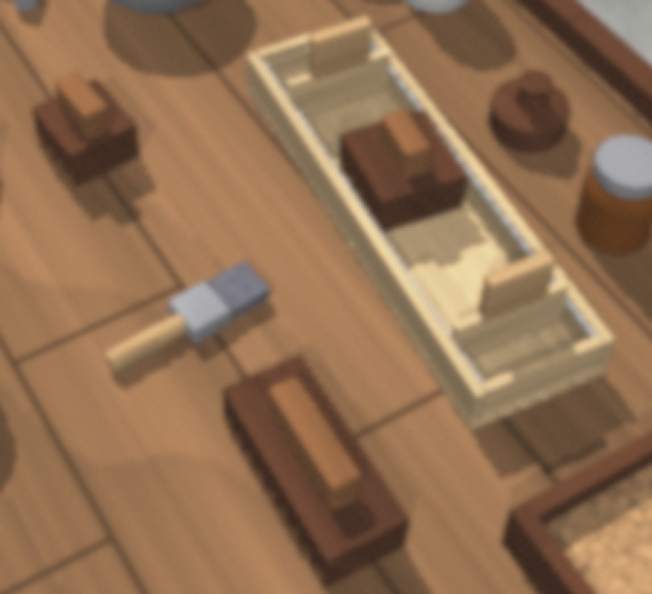

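The crops confirm the targets. Both blocks are dark wood: the long one is at top pixel (401,270) and the short one at (258,268). The tote's rim corners and tab tops are clearly visible. Next I'll fit poses using points from both views.

```bash
cat > fit.py <<'E'
from h import *
from scipy.optimize import least_squares
def top(a): return (np.array(a,float)+.5)/4-.5+[245,160]
def side(a): return (np.array(a,float)+.5)/2.9-.5+[225,175]
def rect(w,l,z): # order: +y-x(near), +y+x(far), -y+x, -y-x
    return np.array([[-w,l,z],[w,l,z],[w,-l,z],[-w,-l,z]])/[2,2,1]
def fit(name,obj,x0,obs):
    def res(p):
        c,s=np.cos(p[2]),np.sin(p[2]); W=obj@np.array([[c,s,0],[-s,c,0],[0,0,1]])+[p[0],p[1],0]
        return np.concatenate([(pix(n,W)-o).ravel() for n,o in obs])
    q=least_squares(res,x0,loss="soft_l1",x_scale=[.1,.1,.1]); print(name,q.x[:2].round(4),"yaw",np.degrees(q.x[2]).round(2),"rms",np.sqrt((res(q.x)**2).mean()).round(2),res(q.x).round(1)); return q.x
if __name__=="__main__":
    t=[("top",top([(70,207),(88,35),(662,85),(652,257)])),("side",side([(250,55),(365,18),(612,343),(478,393)]))]
    T=fit("tote",rect(.13,.43,.05),[.6,0,0],t)
    fit("tote_top",rect(.13,.43,.05),[.6,0,0],t[:1])
    l=[("top",top([(551,453),(552,417),(694,424),(693,458)])),("side",side([(270,381),(292,376),(359,478),(333,487)]))]
    fit("long",rect(.026,.1,.075),[.5,-.1,0],l)
    lb=[("top",top([(503,484),(505,390),(730,396),(728,490)])),("side",side([(226,393),(297,358),(407,520),(328,560)]))]
    fit("longbody",rect(.07,.165,.045),[.5,-.1,0],lb)
    s=[("top",top([(12,451),(12,414),(92,412),(94,447)])),("side",side([(55,80),(78,72),(108,110),(85,120)]))]
    fit("short",rect(.026,.06,.075),[.5,.2,0],s)
    fit("tabL",rect(.06,.014,.112),[.6,.15,0],[("top",top([(150,152),(155,67),(175,67),(168,152)]))])
    fit("tabR",rect(.06,.014,.112),[.6,-.15,0],[("top",top([(577,192),(583,103),(604,103),(597,192)]))])
    fit("stored",rect(.026,.055,.083),[.6,.05,0],[("top",top([(283,135),(286,100),(362,108),(360,143)]))])
    c,si=np.cos(T[2]),np.sin(T[2])
    for n,uv,z in(("tabL",(162,109),.112),("tabR",(590,148),.112),("stored",(323,121),.083)):
        w=world("top",top(uv),z)[:2]-T[:2]; print(n,"in tote",(w@np.array([[c,-si],[si,c]])).round(4))
E
python3 fit.py
```

```text
tote [ 0.6314 -0.0125] yaw -5.61 rms 0.86 [-0.2 -0.5  0.2 -0.1  0.7  0.3  0.2  0.3 -1.7 -0.6 -0.1 -0.9  1.5 -1.6
 -0.3  1.4]
tote_top [ 0.6313 -0.0118] yaw -5.36 rms 0.21 [-0.3 -0.1 -0.2  0.2  0.4 -0.   0.1  0. ]
long [ 0.4123 -0.1911] yaw -3.18 rms 0.9 [ 0.3 -0.1  0.4 -0.2 -0.1 -0.2 -0.2  0.4 -1.7  1.2  1.1 -1.6  0.8 -1.3
 -1.1  0.8]
longbody [ 0.4122 -0.1926] yaw -2.12 rms 0.91 [ 0.4  0.5  0.4 -0.1  0.6  0.1  0.9  0.6 -2.1 -1.5  0.4 -1.7  1.1 -0.7
 -0.3  0.3]
short [0.419  0.2138] yaw 1.66 rms 0.5 [ 0.1 -0.  -0.   0.1  0.9 -0.   0.6  0.3 -0.6 -0.2  0.2 -1.   0.5 -0.7
 -0.5 -0.4]
tabL [0.6443 0.135 ] yaw -3.48 rms 0.27 [-0.2 -0.4  0.   0.2 -0.1  0.4  0.3 -0.2]
tabR [ 0.615  -0.1677] yaw -5.42 rms 0.58 [ 0.1 -1.   0.1  0.6 -0.3  1.   0.1 -0.5]
stored [0.6415 0.0211] yaw -6.08 rms 0.13 [-0.   0.1  0.2  0.1  0.1 -0.1 -0.3 -0.1]
tabL in tote [-0.0012  0.148 ]
tabR in tote [-0.0015 -0.1559]
stored in tote [0.0072 0.0343]
```

```bash
cat > go.py <<'E'
# usage: go.py [-b] x,y,z,yaw ...   one call per target (yaw deg, world); -t: coordinates are in the tote frame
import sys,json,os,numpy as np
TO=np.array([.6313,-.0122]); TY=-5.45
p=json.load(open("cmd.json")) if os.path.exists("cmd.json") else [.253,.626,.227,-22.]
for a in sys.argv[1:]:
    tote=a[0]=="t"; q=[float(v) for v in a.lstrip("t").split(",")]
    if tote:
        c,s=np.cos(np.radians(TY)),np.sin(np.radians(TY))
        q[:2]=(TO+[c*q[0]-s*q[1],s*q[0]+c*q[1]]).tolist(); q[3]+=TY
    y=np.radians(p[3]); c,s=np.cos(y),np.sin(y); d=np.array(q[:3])-p[:3]
    L=np.array([c*d[0]+s*d[1], s*d[0]-c*d[1], -d[2]]); m=np.round(np.append(L/.5,-np.radians(q[3]-p[3])/1.5),3)
    print(m.tolist(),"rows",round(max(np.linalg.norm(d)/.0417,abs(q[3]-p[3])/7.16),1),"->",np.round(q,4))
    L=m[:3]*.5; p=[p[0]+c*L[0]+s*L[1],p[1]+s*L[0]-c*L[1],p[2]-L[2],p[3]-np.degrees(m[3]*1.5)]
json.dump(p,open("cmd.json","w"))
E
python3 go.py .45,.38,.227,-14 t-.002,.149,.2,0 t-.002,.149,.078,0 t-.002,.105,.078,0
```

```text
[0.55, 0.309, -0.0, -0.093] rows 7.6 -> [  0.45    0.38    0.227 -14.   ]
[0.493, 0.379, 0.054, -0.1] rows 7.5 -> [ 0.6435  0.1363  0.2    -5.45  ]
[0.0, -0.0, 0.244, 0.0] rows 2.9 -> [ 0.6435  0.1363  0.078  -5.45  ]
[0.0, 0.088, 0.0, 0.0] rows 1.1 -> [ 0.6393  0.0925  0.078  -5.45  ]
```

Emit:
play_rows:
  rows:
    - [[0, 0.069, 0.039, 0, -0.012], [0, 0.138, 0.077, 0, -0.023], [0, 0.206, 0.116, 0, -0.035], [0, 0.275, 0.155, 0, -0.046], [0, 0.344, 0.193, 0, -0.058], [0, 0.413, 0.232, 0, -0.07], [0, 0.481, 0.27, 0, -0.081], [0, 0.55, 0.309, 0, -0.093]]
  squeeze: 20

```text
time_s: 0.87
tcp_pos: [0.4506, 0.378, 0.2267]
eef_rot: [-180.0, -0.0, -13.9]
contact_force: [1.2, 0.6, 0.2]
gripper_width: 0.0875
gripper_force: 0.0
```

Emit:
play_rows:
  rows:
    - [[0, 0.062, 0.047, 0.007, -0.012], [0, 0.123, 0.095, 0.013, -0.025], [0, 0.185, 0.142, 0.02, -0.037], [0, 0.246, 0.19, 0.027, -0.05], [0, 0.308, 0.237, 0.034, -0.062], [0, 0.37, 0.284, 0.04, -0.075], [0, 0.431, 0.332, 0.047, -0.087], [0, 0.493, 0.379, 0.054, -0.1]]

```text
time_s: 1.53
tcp_pos: [0.6441, 0.1344, 0.1994]
eef_rot: [-180.0, 0.0, -5.3]
contact_force: [0.1, 0.1, 0.8]
gripper_width: 0.0878
gripper_force: 0.0
```

```bash
python3 - <<'E'
from h import *
s=r.get_state();print(s["time_s"],s["tcp_pos"],s["eef_rot"],s["joints"],s["gripper_width"],s["contact_force"])
E
```

```text
1.5333 [0.64406509 0.13439498 0.19937765] [-1.79998308e+02  4.55796928e-03 -5.34858535e+00] [ 2.87330211e+01  1.99374251e+01 -3.83934053e+00 -4.32220893e-03
 -6.62260614e+01  5.59201360e+01] 0.08776720163518507 [0.1403356  0.09084601 0.75340143]
```

Emit:
play_rows:
  rows:
    - [[0, 0, 0, 0.06, 0], [0, 0, 0, 0.12, 0], [0, 0, 0, 0.18, 0], [0, 0, 0, 0.22, 0], [0, 0, 0, 0.244, 0], [0.6, 0, 0, 0.244, 0], [1, 0, 0, 0.244, 0], [1, 0, 0, 0.244, 0]]

```text
time_s: 2.2
tcp_pos: [0.6443, 0.1367, 0.0792]
eef_rot: [-179.9, -0.1, -5.4]
contact_force: [0.6, 0.5, 0.5]
gripper_width: 0.073
gripper_force: 0.0
```

Emit:
play_rows:
  rows:
    - [[1, 0, 0, 0, 0], [1, 0, 0, 0, 0], [1, 0, 0, 0, 0], [1, 0, 0.02, 0, 0], [1, 0, 0.045, 0, 0], [1, 0, 0.07, 0, 0], [1, 0, 0.088, 0, 0], [1, 0, 0.088, 0, 0]]

```text
time_s: 2.87
tcp_pos: [0.639, 0.0903, 0.0779]
eef_rot: [-180.0, -0.0, -5.5]
contact_force: [-0.4, 3.5, 1.7]
gripper_width: 0.0198
gripper_force: 1.5
```

```bash
python3 go.py t-.002,.105,.15,0 t-.002,-.156,.15,0 t-.002,-.156,.078,0 t-.002,-.016,.078,0
```

```text
[0.0, -0.0, -0.144, 0.0] rows 1.7 -> [ 0.6393  0.0925  0.15   -5.45  ]
[-0.0, 0.522, 0.0, 0.0] rows 6.3 -> [ 0.6145 -0.1673  0.15   -5.45  ]
[-0.0, -0.0, 0.144, 0.0] rows 1.7 -> [ 0.6145 -0.1673  0.078  -5.45  ]
[-0.0, -0.28, 0.0, 0.0] rows 3.4 -> [ 0.6278 -0.0279  0.078  -5.45  ]
```

Emit:
play_rows:
  rows:
    - [[1, 0, 0, 0, 0], [1, 0, 0, 0, 0], [1, 0, 0, 0, 0], [0.3, 0, 0, 0, 0], [0, 0, 0, 0, 0], [0, 0, 0, 0, 0], [0, 0, 0, -0.07, 0], [0, 0, 0, -0.144, 0]]

```text
time_s: 3.53
tcp_pos: [0.637, 0.092, 0.1472]
eef_rot: [179.8, 0.4, -5.4]
contact_force: [2.2, 0.4, 0.7]
gripper_width: 0.0416
gripper_force: 0.0
```

Emit:
play_rows:
  rows:
    - [[0, 0, 0.05, 0, 0], [0, 0, 0.13, 0, 0], [0, 0, 0.21, 0, 0], [0, 0, 0.29, 0, 0], [0, 0, 0.37, 0, 0], [0, 0, 0.45, 0, 0], [0, 0, 0.5, 0, 0], [0, 0, 0.522, 0, 0]]

```text
time_s: 4.2
tcp_pos: [0.6136, -0.1705, 0.1491]
eef_rot: [180.0, 0.0, -5.5]
contact_force: [0.4, 0.2, 1.0]
gripper_width: 0.0871
gripper_force: 0.0
```

Emit:
play_rows:
  rows:
    - [[0, 0, 0, 0.07, 0], [0, 0, 0, 0.144, 0], [0.5, 0, 0, 0.144, 0], [1, 0, 0, 0.144, 0], [1, 0, 0, 0.144, 0], [1, 0, 0, 0.144, 0], [1, 0, 0, 0.144, 0], [1, 0, 0, 0.144, 0]]

```text
time_s: 4.87
tcp_pos: [0.6155, -0.1672, 0.0793]
eef_rot: [-180.0, -0.2, -5.4]
contact_force: [-0.3, -0.4, -0.2]
gripper_width: 0.0533
gripper_force: 0.0
```

Emit:
play_rows:
  rows:
    - [[1, 0, 0, 0, 0], [1, 0, 0, 0, 0], [1, 0, -0.04, 0, 0], [1, 0, -0.1, 0, 0], [1, 0, -0.16, 0, 0], [1, 0, -0.22, 0, 0], [1, 0, -0.26, 0, 0], [1, 0, -0.28, 0, 0]]

```text
time_s: 5.53
tcp_pos: [0.6284, -0.0265, 0.078]
eef_rot: [180.0, -0.1, -5.3]
contact_force: [2.6, -5.2, -1.2]
gripper_width: 0.0136
gripper_force: 21.9
```

```bash
python3 go.py t-.002,-.016,.2,0 .5,-.15,.2,-60 .412,-.191,.16,-92.7
```

```text
[-0.0, -0.0, -0.244, 0.0] rows 2.9 -> [ 0.6278 -0.0279  0.2    -5.45  ]
[-0.232, 0.267, -0.0, 0.635] rows 7.6 -> [  0.5   -0.15   0.2  -60.  ]
[-0.017, 0.193, 0.08, 0.381] rows 4.6 -> [  0.412  -0.191   0.16  -92.7  ]
```

Emit:
play_rows:
  rows:
    - [[1, 0, 0, 0, 0], [0, 0, 0, 0, 0], [0, 0, 0, 0, 0], [0, 0, 0, 0, 0], [0, 0, 0, 0, 0], [0, 0, 0, -0.08, 0], [0, 0, 0, -0.16, 0], [0, 0, 0, -0.244, 0]]

```text
time_s: 6.2
tcp_pos: [0.6267, -0.0291, 0.1996]
eef_rot: [180.0, 0.2, -5.5]
contact_force: [1.4, -0.2, 0.1]
gripper_width: 0.0546
gripper_force: 0.0
```

Emit:
play_rows:
  rows:
    - [[0, -0.029, 0.033, 0, 0.079], [0, -0.058, 0.067, 0, 0.159], [0, -0.087, 0.1, 0, 0.238], [0, -0.116, 0.134, 0, 0.318], [0, -0.145, 0.167, 0, 0.397], [0, -0.174, 0.2, 0, 0.476], [0, -0.203, 0.234, 0, 0.556], [0, -0.232, 0.267, 0, 0.635]]

```text
time_s: 6.87
tcp_pos: [0.4984, -0.1513, 0.1991]
eef_rot: [-180.0, 0.0, -60.4]
contact_force: [-0.6, 0.4, 0.1]
gripper_width: 0.0875
gripper_force: 0.0
```

Emit:
play_rows:
  rows:
    - [[0, -0.003, 0.039, 0.016, 0.076], [0, -0.007, 0.077, 0.032, 0.152], [0, -0.01, 0.116, 0.048, 0.229], [0, -0.014, 0.154, 0.064, 0.305], [0, -0.017, 0.193, 0.08, 0.381], [0, -0.017, 0.193, 0.08, 0.381], [0, -0.017, 0.193, 0.08, 0.381], [0, -0.017, 0.193, 0.08, 0.381]]

```text
time_s: 7.53
tcp_pos: [0.4123, -0.1914, 0.1597]
eef_rot: [-179.9, -0.0, -92.7]
contact_force: [0.9, -0.2, 1.1]
gripper_width: 0.0876
gripper_force: 0.0
```

```bash
python3 - <<'E'
from h import *
crop("top",245,160,198,132,4,"pics/c3.png")
crop("side",225,175,225,205,2.9,"pics/c4.png")
s=r.get_state();print(s["time_s"],s["tcp_pos"],s["eef_rot"],s["gripper_width"])
E
python3 go.py .412,-.191,.052,-92.7 .412,-.191,.19,-92.7
```

```text
7.6333 [ 0.4127001  -0.19104827  0.15961803] [-1.79947814e+02 -3.72574074e-03 -9.26498085e+01] 0.08758474075330877
[0.0, -0.0, 0.216, -0.0] rows 2.6 -> [ 4.12e-01 -1.91e-01  5.20e-02 -9.27e+01]
[0.0, -0.0, -0.276, -0.0] rows 3.3 -> [  0.412  -0.191   0.19  -92.7  ]
```

View pics/c3.png

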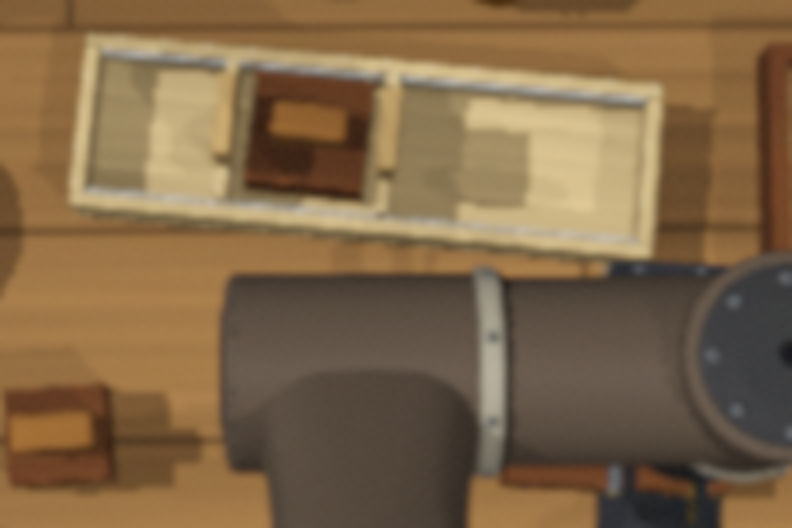

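View pics/c4.png

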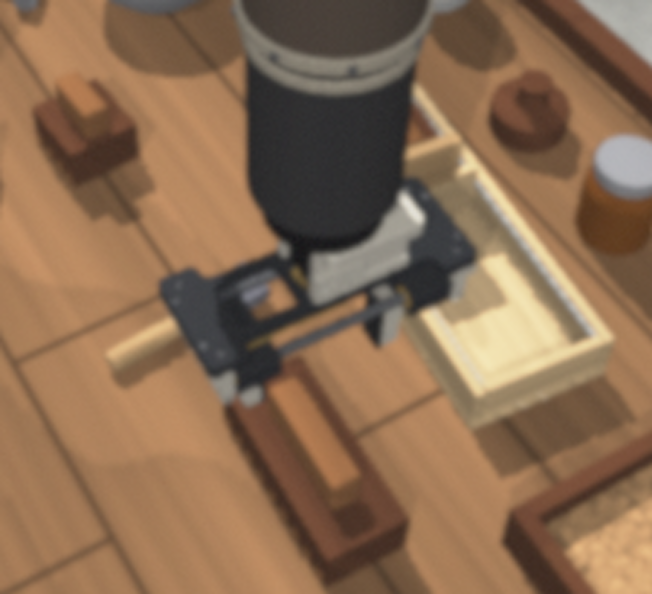

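Both dividers are now where I want them. The left tab at crop (227,112) is at tote y ≈ +0.102, the right tab at (388,128) is at ≈ -0.013, and the stored block lies flat between them. The gripper is over the long block.

Emit:
play_rows:
  rows:
    - [[0, 0, 0, 0.06, 0], [0, 0, 0, 0.12, 0], [0.2, 0, 0, 0.17, 0], [0.4, 0, 0, 0.2, 0], [0.4, 0, 0, 0.216, 0], [0.5, 0, 0, 0.216, 0], [1, 0, 0, 0.216, 0], [1, 0, 0, 0.216, 0]]
  squeeze: 35

```text
time_s: 8.3
tcp_pos: [0.413, -0.191, 0.0522]
eef_rot: [-179.9, -0.0, -92.7]
contact_force: [-0.3, -0.0, 0.3]
gripper_width: 0.0537
gripper_force: 0.0
```

Emit:
play_rows:
  rows:
    - [[1, 0, 0, 0, 0], [1, 0, 0, 0, 0], [1, 0, 0, 0, 0], [1, 0, 0, -0.02, 0], [1, 0, 0, -0.08, 0], [1, 0, 0, -0.14, 0], [1, 0, 0, -0.21, 0], [1, 0, 0, -0.276, 0]]

```text
time_s: 8.97
tcp_pos: [0.4109, -0.1909, 0.1907]
eef_rot: [180.0, 0.0, -92.7]
contact_force: [1.2, -0.3, -3.7]
gripper_width: 0.0258
gripper_force: 34.9
```

```bash
python3 - <<'E'
from h import *
crop("side",180,120,300,280,2.1,"pics/c5.png")
s=r.get_state();print(s["time_s"],s["tcp_pos"],s["eef_rot"],s["gripper_width"],s["gripper_force"],s["contact_force"],s["moment"])
E
python3 go.py t0,-.111,.19,-90 t0,-.111,.09,-90 t0,-.111,.061,-90
```

```text
9.0167 [ 0.41452426 -0.19194062  0.19749742] [-1.79491523e+02 -1.10778225e-01 -9.26467753e+01] 0.025469344681241474 34.93609964847565 [ 3.20434006 -1.11993776  5.13167655] [-0.2943354  -0.93169713  0.05194107]
[-0.156, -0.411, -0.0, 0.032] rows 5.3 -> [  0.6208  -0.1227   0.19   -95.45  ]
[-0.0, 0.0, 0.2, -0.0] rows 2.4 -> [ 6.208e-01 -1.227e-01  9.000e-02 -9.545e+01]
[-0.0, 0.0, 0.058, -0.0] rows 0.7 -> [ 6.208e-01 -1.227e-01  6.100e-02 -9.545e+01]
```

View pics/c5.png

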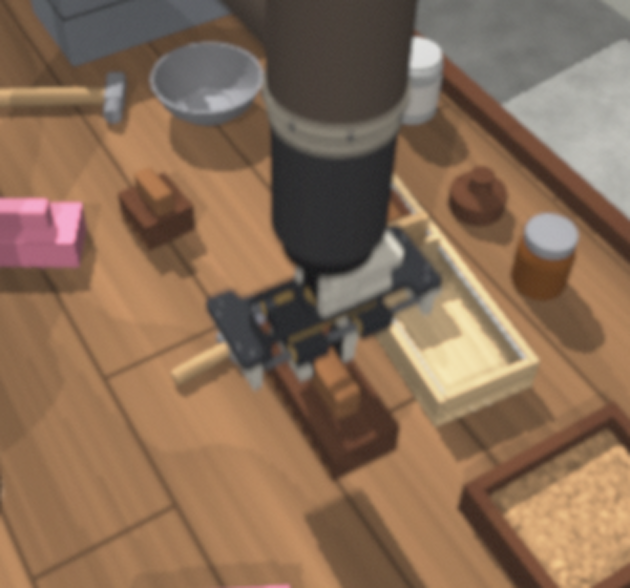

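The long block is held level in the gripper, with its lower end near (365,440) and its shadow below it. I'll carry it over the right bay.

Emit:
play_rows:
  rows:
    - [[1, -0.01, -0.025, 0, 0.002], [1, -0.031, -0.082, 0, 0.006], [1, -0.059, -0.156, 0, 0.012], [1, -0.087, -0.23, 0, 0.018], [1, -0.115, -0.304, 0, 0.024], [1, -0.138, -0.365, 0, 0.029], [1, -0.151, -0.398, 0, 0.031], [1, -0.156, -0.411, 0, 0.032]]

```text
time_s: 9.68
tcp_pos: [0.6229, -0.1215, 0.1865]
eef_rot: [179.8, -0.0, -95.4]
contact_force: [0.4, -0.7, -3.2]
gripper_width: 0.0255
gripper_force: 34.9
```

Emit:
play_rows:
  rows:
    - [[1, 0, 0, 0, 0], [1, 0, 0, 0.02, 0], [1, 0, 0, 0.06, 0], [1, 0, 0, 0.1, 0], [1, 0, 0, 0.14, 0], [1, 0, 0, 0.17, 0], [1, 0, 0, 0.19, 0], [1, 0, 0, 0.2, 0]]

```text
time_s: 10.35
tcp_pos: [0.6187, -0.1234, 0.0875]
eef_rot: [179.8, -0.0, -95.5]
contact_force: [-0.5, -0.4, -4.0]
gripper_width: 0.0253
gripper_force: 34.9
```

```bash
python3 - <<'E'
from h import *
crop("side",290,190,190,150,4,"pics/c6.png")
s=r.get_state();print(s["time_s"],s["tcp_pos"],s["eef_rot"],s["gripper_width"],s["gripper_force"],s["contact_force"],s["moment"])
E
```

```text
10.4 [ 0.61903542 -0.12322535  0.08736934] [ 1.79849142e+02 -8.15058650e-03 -9.55133628e+01] 0.025486701276027746 34.91912662982941 [-0.45560902 -0.07956228 -3.77846949] [6.77782121e-02 1.19059850e-02 7.61166699e-05]
```

View pics/c6.png

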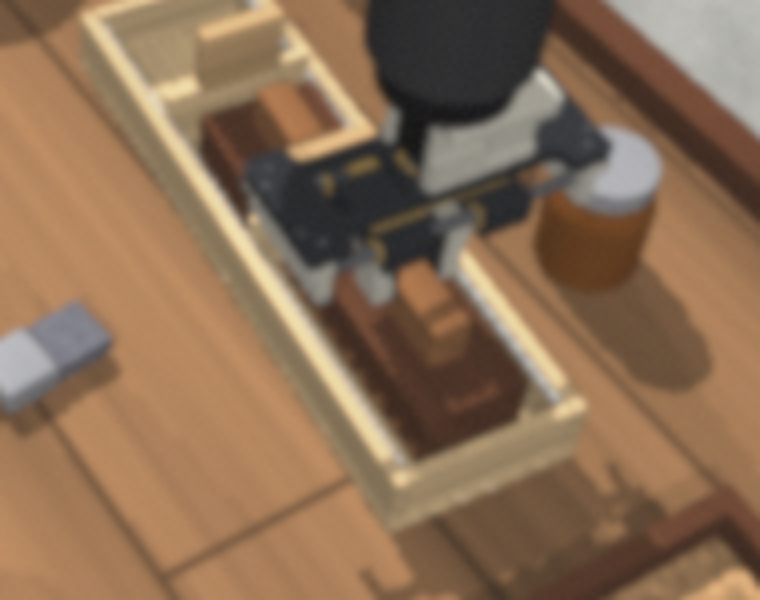

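The block is inside the right bay, clear of the walls, with its end near (490,420) in the crop. The force reading is only its weight. I'll lower it and release.

Emit:
play_rows:
  rows:
    - [[1, 0, 0, 0.015, 0], [1, 0, 0, 0.03, 0], [1, 0, 0, 0.042, 0], [1, 0, 0, 0.05, 0], [1, 0, 0, 0.054, 0], [1, 0, 0, 0.058, 0], [1, 0, 0, 0.058, 0], [1, 0, 0, 0.058, 0]]

```text
time_s: 11.07
tcp_pos: [0.6223, -0.1235, 0.0667]
eef_rot: [-179.7, -0.1, -95.3]
contact_force: [-15.5, 4.3, 39.8]
gripper_width: 0.0259
gripper_force: 35.1
```

```bash
python3 - <<'E'
from h import *
s=r.get_state();print(s["time_s"],s["tcp_pos"],s["eef_rot"],s["gripper_width"],s["gripper_force"],s["contact_force"],s["moment"])
E
python3 go.py t0,-.111,.2,-90 .53,.03,.2,-91  .419,.214,.16,-88.3 .419,.214,.052,-88.3 .419,.214,.19,-88.3 t0,.155,.19,-90 t0,.155,.09,-90 t0,.155,.061,-90  t0,.155,.2,-90
```

```text
11.0667 [ 0.62225628 -0.1234921   0.06672881] [-1.79710955e+02 -8.22979978e-02 -9.53331723e+01] 0.025914083429978974 35.06788641214371 [-15.52645265   4.31076034  39.78842404] [1.44702841 5.67920089 0.01446073]
[-0.0, 0.0, -0.278, -0.0] rows 3.3 -> [  0.6208  -0.1227   0.2    -95.45  ]
[-0.287, 0.21, -0.0, -0.052] rows 4.3 -> [ 5.3e-01  3.0e-02  2.0e-01 -9.1e+01]
[-0.364, 0.229, 0.08, -0.032] rows 5.2 -> [  0.419   0.214   0.16  -88.3  ]
[0.0, -0.0, 0.216, 0.0] rows 2.6 -> [ 4.19e-01  2.14e-01  5.20e-02 -8.83e+01]
[0.0, -0.0, -0.276, 0.0] rows 3.3 -> [  0.419   0.214   0.19  -88.3  ]
[0.158, -0.45, -0.0, 0.084] rows 5.7 -> [  0.646    0.1421   0.19   -95.45  ]
[-0.0, 0.0, 0.2, -0.0] rows 2.4 -> [ 6.460e-01  1.421e-01  9.000e-02 -9.545e+01]
[-0.0, 0.0, 0.058, -0.0] rows 0.7 -> [ 6.460e-01  1.421e-01  6.100e-02 -9.545e+01]
[-0.0, 0.0, -0.278, -0.0] rows 3.3 -> [  0.646    0.1421   0.2    -95.45  ]
```

I felt 40 N at a TCP height of 0.067, about 7 mm above where the block should seat. I'll back off a little and look before going on.

Emit:
play_rows:
  rows:
    - [[1, 0, 0, -0.01, 0], [1, 0, 0, -0.014, 0], [1, 0, 0, -0.014, 0], [1, 0, 0, -0.014, 0], [1, 0, 0, -0.014, 0], [1, 0, 0, -0.014, 0], [1, 0, 0, -0.014, 0], [1, 0, 0, -0.014, 0]]

```text
time_s: 11.73
tcp_pos: [0.6208, -0.1228, 0.0669]
eef_rot: [180.0, -0.0, -95.5]
contact_force: [-0.7, 2.3, 1.0]
gripper_width: 0.0255
gripper_force: 35.0
```

```bash
echo '[0.6208,-0.1227,0.068,-95.45]' > cmd.json; python3 - <<'E'
from h import *
from go import TO,TY
s=r.get_state();print(s["time_s"],s["tcp_pos"],s["eef_rot"],s["gripper_width"],s["gripper_force"],s["contact_force"],s["moment"])
t=s["tcp_pos"]; a=np.radians(TY); R=np.array([[np.cos(a),-np.sin(a)],[np.sin(a),np.cos(a)]])
print("tcp in tote",(R.T@(t[:2]-TO)).round(4))
ims=[]
for n,x0,y0,w,h,k in(("side",310,200,135,100,4),("top",340,165,100,75,4)):
    im=cv2.resize(r.capture(n)[y0:y0+h,x0:x0+w,::-1],None,fx=k,fy=k,interpolation=cv2.INTER_CUBIC)
    def dr(P,c):
        u=(pix(n,P)-[x0,y0]+.5)*k-.5; cv2.polylines(im,[u.astype(np.int32)],True,c,1)
    def box(o,w2,l2,z,c,yaw):
        b=np.radians(yaw);Q=np.array([[np.cos(b),-np.sin(b)],[np.sin(b),np.cos(b)]])
        dr(np.array([list(o+Q@[i*w2/2,j*l2/2])+[z] for i,j in((-1,1),(1,1),(1,-1),(-1,-1))]),c)
    box(TO,.13,.43,.05,(0,0,255),TY);box(TO,.11,.41,.05,(0,255,0),TY)
    zb=t[2]-.0522; box(t[:2],.026,.1,zb+.075,(255,0,0),TY);box(t[:2],.07,.165,zb+.045,(255,255,0),TY)
    ims.append(im)
W=max(i.shape[1] for i in ims); ims=[cv2.copyMakeBorder(i,0,0,0,W-i.shape[1],0) for i in ims]
o=np.vstack(ims); f=min(1,600/o.shape[0]); cv2.imwrite("pics/c7.png",cv2.resize(o,None,fx=f,fy=f,interpolation=cv2.INTER_AREA)); print(o.shape)
E
```

```text
11.7333 [ 0.62083226 -0.12282689  0.06694495] [ 1.79982635e+02 -2.32557378e-03 -9.54675043e+01] 0.025462376049875893 34.99720215797424 [-0.6598292   2.30093824  0.98419445] [0.48582306 0.19376094 0.05583326]
tcp in tote [ 1.000e-04 -1.111e-01]
(700, 540, 3)
```

View c7.

View pics/c7.png

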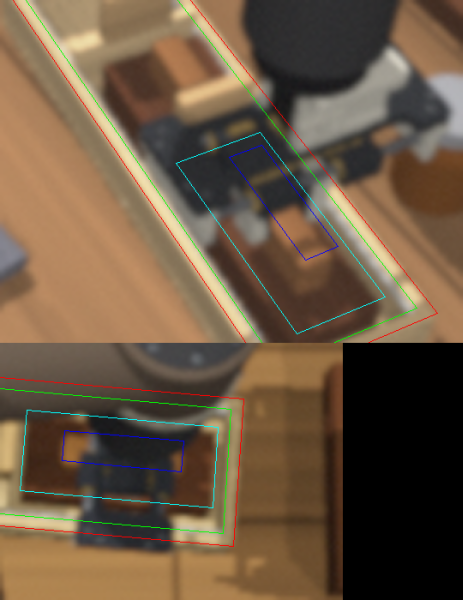

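The overlay shows the block sitting about 6 mm lower in the grip than I modelled: its handle end is at (310,262), against (322,254) predicted. So it has already reached the floor, and the 39.8 N with a friction-like side force fits that. Releasing is safe.

Emit:
play_rows:
  rows:
    - [[0.6, 0, 0, 0, 0], [0.5, 0, 0, 0, 0], [0.4, 0, 0, 0, 0], [0.2, 0, 0, 0, 0], [0.2, 0, 0, 0, 0], [0.2, 0, 0, -0.05, 0], [0.2, 0, 0, -0.12, 0], [0, 0, 0, -0.2, 0]]

```text
time_s: 12.5
tcp_pos: [0.6194, -0.123, 0.1665]
eef_rot: [179.8, -0.0, -95.5]
contact_force: [1.1, 0.4, 1.2]
gripper_width: 0.0718
gripper_force: 0.0
```

```bash
echo '[0.6208,-0.1227,0.168,-95.45]' > cmd.json;python3 go.py .53,.03,.2,-91  .419,.214,.16,-88.3 .419,.214,.052,-88.3
```

```text
[-0.287, 0.21, -0.064, -0.052] rows 4.3 -> [ 5.3e-01  3.0e-02  2.0e-01 -9.1e+01]
[-0.364, 0.228, 0.08, -0.031] rows 5.2 -> [  0.419   0.214   0.16  -88.3  ]
[0.0, 0.0, 0.216, -0.0] rows 2.6 -> [ 4.19e-01  2.14e-01  5.20e-02 -8.83e+01]
```

Emit:
play_rows:
  rows:
    - [[0, 0, 0, -0.064, 0], [0, -0.04, 0.03, -0.064, -0.007], [0, -0.09, 0.066, -0.064, -0.016], [0, -0.145, 0.106, -0.064, -0.026], [0, -0.2, 0.146, -0.064, -0.036], [0, -0.25, 0.183, -0.064, -0.045], [0, -0.28, 0.205, -0.064, -0.051], [0, -0.287, 0.21, -0.064, -0.052]]

```text
time_s: 13.17
tcp_pos: [0.5287, 0.032, 0.1998]
eef_rot: [-180.0, 0.0, -90.8]
contact_force: [1.3, -0.2, -0.3]
gripper_width: 0.0877
gripper_force: 0.0
```

Emit:
play_rows:
  rows:
    - [[0, -0.04, 0.025, 0.01, -0.003], [0, -0.1, 0.063, 0.022, -0.009], [0, -0.17, 0.106, 0.037, -0.014], [0, -0.24, 0.15, 0.053, -0.02], [0, -0.31, 0.194, 0.068, -0.026], [0, -0.35, 0.219, 0.077, -0.03], [0, -0.364, 0.228, 0.08, -0.031], [0, -0.364, 0.228, 0.08, -0.031]]

```text
time_s: 13.83
tcp_pos: [0.4187, 0.2152, 0.1591]
eef_rot: [180.0, -0.0, -88.2]
contact_force: [-0.3, -0.7, -0.2]
gripper_width: 0.0875
gripper_force: 0.0
```

```bash
python3 - <<'E'
from h import *
from fit import fit,rect
s=r.get_state();print(s["time_s"],s["tcp_pos"],s["eef_rot"],s["gripper_width"])
im={n:r.capture(n) for n in("top","side")}
for n in im: cv2.imwrite(f"pics/{n}_after.png",im[n][:,:,::-1])
a=im["top"][160:292,245:443,::-1]; b=im["side"][175:380,225:450,::-1]
a=cv2.resize(a,None,fx=4,fy=4,interpolation=cv2.INTER_CUBIC)[30:270,330:700]; b=cv2.resize(b,None,fx=3.5,fy=3.5,interpolation=cv2.INTER_CUBIC)[100:460,300:770]
o=np.zeros((600,470,3),np.uint8); o[:240,:370]=a; o[240:240+b.shape[0],:b.shape[1]]=b; cv2.imwrite("pics/c8.png",o); print(b.shape)
E
```

```text
13.8333 [0.4186622  0.21518745 0.15906121] [ 1.79995393e+02 -1.00737918e-02 -8.81878026e+01] 0.08748908546168566
(360, 470, 3)
```

```bash
cat > seg.py <<'E'
from h import *
def seg(im,n,c,rad=0.07):
    "rotated rect of the brightest (handle-top) blob near world point c"
    u=pix(n,[c])[0]; hsv=cv2.cvtColor(cv2.GaussianBlur(cv2.resize(im,None,fx=4,fy=4,interpolation=cv2.INTER_CUBIC),(5,5),0),cv2.COLOR_BGR2HSV)
    m=np.zeros(hsv.shape[:2],np.uint8); x,y=((u+.5)*4-.5).astype(int)
    w=150; sub=hsv[y-w:y+w,x-w:x+w]
    k=cv2.inRange(sub,(8,110,115),(18,255,215)); N,L,S,C=cv2.connectedComponentsWithStats(k)
    ok=[i for i in range(1,N) if S[i,4]>250]
    i=min(ok,key=lambda i:np.hypot(*(C[i]-w))); return (C[i]+[x-w,y-w]+.5)/4-.5, cv2.minAreaRect(np.argwhere(L==i)[:,::-1].astype(np.float32)),S[i,4],u,sub[w,w]
E
python3 - <<'E'
from seg import *
P={}
for tag,c in(("0",(.412,-.191,.075)),("_after",(.621,-.123,.083))):
    for n in("top","side"):
        im=cv2.imread(f"pics/{n}{tag}.png"); q=seg(im,n,c); print(tag,n,"blob",q[0].round(1),"pred",q[3].round(1),q[2],[np.round(v,1) for v in q[1][1:]],q[4])
        if n=="top": print("  world",world(n,q[0],c[2]).round(4))
E
```

```text
0 top blob [400.  268.7] pred [400.3 269.2] 4926 [array([140.7,  36.6]), np.float64(1.8)] [ 15 170 150]
  world [ 0.4133 -0.19    0.075 ]
0 side blob [332.7 323.6] pred [332.1 322.4] 8056 [array([174.7,  48.6]), np.float64(57.2)] [ 13 137 162]
_after top blob [375.2 197.3] pred [375.4 196.7] 5002 [array([139.6,  38. ]), np.float64(5.0)] [ 15 167 156]
  world [ 0.6192 -0.1226  0.083 ]
_after side blob [391.6 262.1] pred [391.9 260.1] 6124 [array([154.2,  43.2]), np.float64(53.1)] [ 13 139 162]
```

The long block lies flat in its bay: the handle blob is at top pixel (375,197), at the height expected for a block on the floor, with its full length. Now the short block, waiting longer for the grip this time.

Emit:
play_rows:
  rows:
    - [[0, 0, 0, 0.06, 0], [0.2, 0, 0, 0.12, 0], [0.4, 0, 0, 0.17, 0], [0.5, 0, 0, 0.2, 0], [0.5, 0, 0, 0.216, 0], [0.55, 0, 0, 0.216, 0], [1, 0, 0, 0.216, 0], [1, 0, 0, 0.216, 0]]
  squeeze: 35

```text
time_s: 14.6
tcp_pos: [0.4202, 0.2142, 0.0523]
eef_rot: [-179.9, 0.1, -88.4]
contact_force: [-0.6, 0.6, -0.0]
gripper_width: 0.0464
gripper_force: 0.0
```

Emit:
play_rows:
  rows:
    - [[1, 0, 0, 0, 0], [1, 0, 0, 0, 0], [1, 0, 0, 0, 0], [1, 0, 0, 0, 0], [1, 0, 0, 0, 0], [1, 0, 0, 0, 0], [1, 0, 0, -0.01, 0], [1, 0, 0, -0.03, 0]]

```text
time_s: 15.27
tcp_pos: [0.4181, 0.2131, 0.0655]
eef_rot: [179.9, -0.1, -88.4]
contact_force: [0.0, 0.0, -2.9]
gripper_width: 0.0262
gripper_force: 34.6
```

```bash
python3 - <<'E'
from seg import *
s=r.get_state();print(s["time_s"],s["tcp_pos"],s["eef_rot"],s["gripper_width"],s["gripper_force"],s["contact_force"],s["moment"])
im=cv2.imread("pics/top_after.png")
k,d,T=K("top")
b,g,rr=[im[:,:,i].astype(int) for i in range(3)]
# tab tops: refit centre from pale pixels is done by eye; print pale/orange profile along tote axis at tab height
from go import TO,TY
a=np.radians(TY); R=np.array([[np.cos(a),-np.sin(a)],[np.sin(a),np.cos(a)]])
for nm,y0 in(("L",.105),("R",-.013)):
    ys=np.arange(y0-.016,y0+.0161,.002); v=[]
    for y in ys:
        u=pix("top",[list(TO+R@[x,y])+[.112] for x in(-.015,0,.015)]); v.append(int(np.mean([cv2.remap(im,np.array([[p[0]]],np.float32),np.array([[p[1]]],np.float32),1)[0,0].mean() for p in u])))
    print(nm,list(zip(ys.round(3).tolist(),v)))
E
```

```text
15.2667 [0.41813954 0.21308796 0.06549006] [ 1.79870572e+02 -1.05547358e-01 -8.83588235e+01] 0.026158138918027648 34.62605953216553 [ 0.04683227  0.04597463 -2.86002651] [ 0.00582653 -0.05736512  0.03216337]
L [(0.089, 106), (0.091, 107), (0.093, 103), (0.095, 103), (0.097, 116), (0.099, 135), (0.101, 152), (0.103, 161), (0.105, 163), (0.107, 163), (0.109, 162), (0.111, 162), (0.113, 162), (0.115, 163), (0.117, 163), (0.119, 164), (0.121, 164)]
R [(-0.029, 74), (-0.027, 92), (-0.025, 106), (-0.023, 117), (-0.021, 130), (-0.019, 145), (-0.017, 157), (-0.015, 163), (-0.013, 163), (-0.011, 160), (-0.009, 153), (-0.007, 142), (-0.005, 126), (-0.003, 108), (-0.001, 90), (0.001, 74), (0.003, 60)]
```

```bash
python3 - <<'E'
import json;p=json.load(open("cmd.json"));p[2]+=.015;json.dump(p,open("cmd.json","w"));print(p)
E
python3 go.py .419,.214,.19,-88.3 t0,.1565,.19,-90 t0,.1565,.085,-90
```

```text
[0.41903634153207814, 0.21404885781646502, 0.067, -88.31667545062125]
[0.0, 0.0, -0.246, -0.0] rows 2.9 -> [  0.419   0.214   0.19  -88.3  ]
[0.154, -0.45, -0.0, 0.083] rows 5.7 -> [  0.6462   0.1436   0.19   -95.45  ]
[0.0, 0.0, 0.21, -0.0] rows 2.5 -> [ 6.462e-01  1.436e-01  8.500e-02 -9.545e+01]
```

Emit:
play_rows:
  rows:
    - [[1, 0, 0, -0.02, 0], [1, 0, 0, -0.06, 0], [1, 0, 0, -0.11, 0], [1, 0, 0, -0.16, 0], [1, 0, 0, -0.2, 0], [1, 0, 0, -0.23, 0], [1, 0, 0, -0.246, 0], [1, 0, 0, -0.246, 0]]

```text
time_s: 15.93
tcp_pos: [0.4196, 0.2144, 0.1908]
eef_rot: [-179.9, 0.1, -88.3]
contact_force: [-0.6, 0.4, -2.3]
gripper_width: 0.0259
gripper_force: 34.6
```

Emit:
play_rows:
  rows:
    - [[1, 0.01, -0.03, 0, 0.005], [1, 0.031, -0.09, 0, 0.017], [1, 0.058, -0.17, 0, 0.031], [1, 0.086, -0.25, 0, 0.046], [1, 0.113, -0.33, 0, 0.061], [1, 0.137, -0.4, 0, 0.074], [1, 0.149, -0.436, 0, 0.08], [1, 0.154, -0.45, 0, 0.083]]

```text
time_s: 16.6
tcp_pos: [0.6481, 0.1418, 0.1858]
eef_rot: [179.8, -0.1, -95.6]
contact_force: [-0.7, 0.3, -2.5]
gripper_width: 0.0261
gripper_force: 34.6
```

Emit:
play_rows:
  rows:
    - [[1, 0, 0, 0, 0], [1, 0, 0, 0.02, 0], [1, 0, 0, 0.06, 0], [1, 0, 0, 0.11, 0], [1, 0, 0, 0.15, 0], [1, 0, 0, 0.18, 0], [1, 0, 0, 0.2, 0], [1, 0, 0, 0.21, 0]]

```text
time_s: 17.27
tcp_pos: [0.6443, 0.1437, 0.0822]
eef_rot: [179.9, -0.1, -95.4]
contact_force: [0.2, 0.2, -2.2]
gripper_width: 0.0256
gripper_force: 34.6
```

```bash
python3 - <<'E'
from h import *
s=r.get_state();print(s["time_s"],s["tcp_pos"],s["eef_rot"],s["gripper_width"],s["gripper_force"],s["contact_force"],s["moment"])
E
```

```text
17.2667 [0.64430454 0.14370606 0.08224855] [ 1.79855424e+02 -6.61740657e-02 -9.54137691e+01] 0.025598694027418593 34.625932574272156 [ 0.23619465  0.1503095  -2.19105336] [ 0.00604772  0.01754515 -0.03592062]
```

Emit:
play_rows:
  rows:
    - [[1, 0, 0, 0.006, 0], [1, 0, 0, 0.014, 0], [1, 0, 0, 0.022, 0], [1, 0, 0, 0.03, 0], [1, 0, 0, 0.036, 0], [1, 0, 0, 0.04, 0], [1, 0, 0, 0.044, 0], [1, 0, 0, 0.044, 0]]

```text
time_s: 17.93
tcp_pos: [0.6462, 0.1434, 0.0619]
eef_rot: [180.0, -0.0, -95.5]
contact_force: [-0.7, -1.0, -2.5]
gripper_width: 0.0258
gripper_force: 34.6
```

Emit:
play_rows:
  rows:
    - [[1, 0, 0, 0.002, 0], [1, 0, 0, 0.004, 0], [1, 0, 0, 0.004, 0], [1, 0, 0, 0.005, 0], [1, 0, 0, 0.005, 0], [1, 0, 0, 0.005, 0], [1, 0, 0, 0.005, 0], [1, 0, 0, 0.005, 0]]

```text
time_s: 18.6
tcp_pos: [0.6464, 0.1435, 0.0601]
eef_rot: [-180.0, 0.0, -95.5]
contact_force: [-1.0, 0.3, 2.8]
gripper_width: 0.026
gripper_force: 34.6
```

The block is on the floor: the vertical force has changed sign at z = 0.060. I'll release and rise.

Emit:
play_rows:
  rows:
    - [[0.6, 0, 0, 0, 0], [0.5, 0, 0, 0, 0], [0.4, 0, 0, 0, 0], [0.3, 0, 0, 0, 0], [0.3, 0, 0, 0, 0], [0.3, 0, 0, -0.05, 0], [0.3, 0, 0, -0.12, 0], [0.3, 0, 0, -0.2, 0]]

```text
time_s: 19.27
tcp_pos: [0.6451, 0.1429, 0.1588]
eef_rot: [179.8, -0.1, -95.5]
contact_force: [1.5, 0.6, -0.2]
gripper_width: 0.061
gripper_force: 0.0
```

Emit:
play_rows:
  rows:
    - [[0, 0, 0, -0.06, 0], [0, 0.06, 0.02, -0.12, 0], [0, 0.13, 0.06, -0.16, 0], [0, 0.13, 0.14, -0.16, 0], [0, 0.13, 0.22, -0.16, 0], [0, 0.13, 0.3, -0.16, 0], [0, 0.13, 0.37, -0.16, 0], [0, 0.13, 0.4, -0.16, 0]]

```text
time_s: 19.93
tcp_pos: [0.4375, 0.0971, 0.24]
eef_rot: [-180.0, 0.1, -95.5]
contact_force: [-0.7, 0.6, 0.6]
gripper_width: 0.0878
gripper_force: 0.0
```

```bash
python3 - <<'E'
from h import *
s=r.get_state();print(s["time_s"],s["tcp_pos"],s["contact_force"])
b=r.capture("top");a=r.capture("side")
for n,i in(("top",b),("side",a)): cv2.imwrite(f"pics/{n}_end.png",i[:,:,::-1])
b=cv2.resize(b[160:225,250:425,::-1],None,fx=4,fy=4,interpolation=cv2.INTER_CUBIC)
a=cv2.resize(a[175:325,300:450,::-1],None,fx=2.2,fy=2.2,interpolation=cv2.INTER_CUBIC)
o=np.zeros((b.shape[0]+a.shape[0],700,3),np.uint8); o[:b.shape[0]]=b; o[b.shape[0]:,:a.shape[1]]=a; cv2.imwrite("pics/end.png",o)
from seg import seg
from go import TO,TY
t=np.radians(TY); R=np.array([[np.cos(t),-np.sin(t)],[np.sin(t),np.cos(t)]])
for nm,c in(("long",(.6192,-.1226,.083)),("short",(.646,.1435,.083)),("stored",(.6415,.021,.083))):
    q=seg(cv2.imread("pics/top_end.png"),"top",c); print(nm,"in tote",(R.T@(world("top",q[0],.083)[:2]-TO)).round(4),[np.round(v,1) for v in q[1][1:]])
E
```

```text
19.9333 [0.43748997 0.09712952 0.24002981] [-0.68481068  0.55650115  0.62374062]
long in tote [-0.0015 -0.111 ] [array([139.6,  37.9]), np.float64(5.0)]
short in tote [-0.0032  0.1649] [array([90.4, 78.3]), np.float64(6.0)]
stored in tote [0.0063 0.0441] [array([75.8, 37. ]), np.float64(6.9)]
```

View pics/end.png

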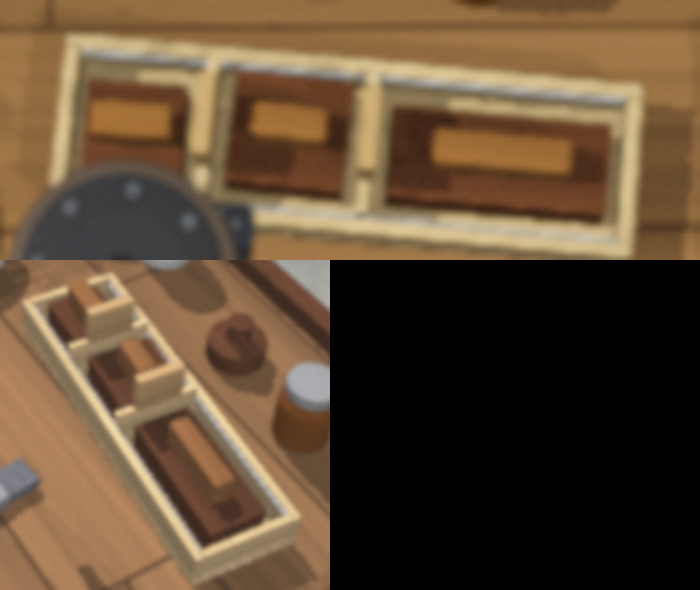

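All three blocks lie flat in their own bays: long handle at (500,150), stored at (288,120), short at (130,118). The dividers stand clear between them, the gripper is away and nothing else has moved. Handing in.

```bash
python3 -c "
from plant import r
print(r.close_job())"
```

```text
the job is handed in; nothing more can be done
None
```

I handed the job in at about 20 s of the 64 s; no verdict came back, but the final pictures show the long block flat in the tray-side bay, the short block flat in the basin-side bay, and the stored block flat between the moved dividers.

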